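# Right the toppled bottle against the panel under the bench shelf

## Robot

A 7-joint arm with a two-finger parallel gripper is mounted at the origin on a cart in front of the work surface, level with it; the furniture and walls round the work are solid. World frame = base frame: x ahead of the robot, y to its left, z up, the work surface at z = 0. Lengths are in m, angles in rad, forces in N, time in s.
With the tool pointing down it reaches from about 0.4 to 0.875 m from the base axis. Payload 6.5 kg.
Tool frame: the origin (TCP) lies on the centre line of the jaws, within the pads' length; the fingertips stand 8 mm ahead of it and the grasp point (between the pads) lies 11 mm behind it (manip.tip_extent is the distance from the TCP to the fingertips, in m); x points along the fingers, y is the direction in which the jaws open and shut, and the axes are right-handed (so a half turn about x gives the same grasp; the last joint's range is limited). The gripper opens to 85 mm and grips with 20 to 120 N. Pads are 22 mm wide; open, the fingers measure 114 mm over their backs; the gripper's body (76 mm by 85 mm) begins 54 mm behind the grasp point. The pads swing forward as they close: fully open they stand 13 mm farther back than shut.
Start: joints at [1.146, 0.536, -0.004, 1.538, 0.003, 1.067, -0.071], TCP at [0.228, -0.609, 0.239] pointing down, gripper open.
Joint ranges: [-2.7, 2.7], [-0.37, 2.16], [-1.27, 1.26], [0.24, 2.4], [-1.31, 4.45], [0.19, 1.91], [-2.76, 2.76]. Speed limits (rad/s): [2.39, 2.39, 3.14, 3.14, 3.14, 3.14, 3.14].

## Interface

Orientations are given as a rotation vector (axis times angle).
In Python, from plant import manip gives the robot as it stands. Calls block until the motion is done:
- manip.reach(position, orientation): joint-space move of the TCP to a pose.
- manip.servo_line(position, ori=None, speed=0.15, force_limit=None): straight line of the TCP; ori=None keeps the orientation; speed is the mean speed in m/s. With force_limit (N) it stops when the force on the tool has changed by that much, and returns True; else False.
- manip.move_j(angles): joint-space move.
- manip.set_gripper(opening): finger opening in m; the grip force is fixed at half the most; returns when the fingers have stopped.
- manip.hold(seconds).
- manip.ik(position, orientation): joint angles nearest the present ones, or None.
- manip.state(): the state.
- manip.get_image(name): name is "scene" or "side" or "wrist"; returns (picture, depth): 384x512x3 uint8, blue, green, red; 384x512 float32, m along the optical axis (not along the pixel's ray), 0 where there is no reading.
- manip.get_calibration(name): a dict with "K" (3x3 intrinsics, pixels), "rvec" (rotation vector, rad) and "tvec" (3), from world to camera coordinates, as OpenCV has them; the wrist camera has in their place "mount" (4x4, takes a point from camera to tool coordinates, whose origin is the TCP and whose axes are the tool frame's). Camera axes: x right, y down, z forward; pixel columns grow to the right and rows downward; lengths in m; the calibration is good to about 2 mm. A picture is of the moment at which its call begins: read the wrist's pose just before it. get_calibration takes no time and is no camera call.
A pose or a line that the arm cannot do raises manip.MotionError and nothing moves.
- manip.sign_off(): hands the job in, once; it reports no verdict.
The state is a dict: "time_s": time; "joint_positions": joint angles; "dq": joint speeds; "joint_efforts": joint torques, N m; "position": TCP position; "orientation": TCP orientation; "force": force on the tool from outside, world axes, zero at the start; "torque": the same for the moment, N m; "finger_gap": finger opening in m.
Only numpy, scipy, OpenCV 4.12 (cv2) and the standard library are available. Lean on these libraries where they do the work, as an engineer would, in place of code of your own. Each camera call takes 0.05 s, during which the arm holds its last target.

## Task

The white bottle with the blue cap has toppled forward and lies over the low kerb under the bench shelf, its foot still inside. Push its top end up and back towards the shelf's upright panel, its foot braced against the panel and never lifted clear of the bench, until it stands between the amber bottle and the jar. Then press the standing bottle lightly home so that its side touches the panel, never pushing hard, let go, and leave the amber bottle and the jar where they are.

Things in the scene. Friction and masses are not known exactly. Their poses are not given: they have to be found in the camera images.
- fallen_bottle: white bottle, blue screw cap (fixed), 98 mm long, 0.06 to 0.12 kg; body 35 mm in diameter up to 70 mm, then a rounded shoulder, cap 22 mm in diameter from 81 to 98 mm. Origin: centre of its foot; z from foot to cap. Starts leaning over the kerb, 26 degrees from level, cap towards the robot, its underside 45 mm up, foot by the panel; pushed on the cap's end it jams, from under the cap it rises
- bench_shelf: fixed shelf: white panel 340 mm wide, 215 mm high; board on top, underside 215 mm up, overhanging the front by 55 mm (reach in from the front, tilted 30 to 45 degrees); end struts; kerb 25 mm high, 6 mm thick, 68 mm before the panel, bench between as floor. Origin: foot of the panel's front face, mid-width; x into the panel, away from the robot (front face x = 0), y left along it, z up
- amber_bottle: amber dropper bottle with a black cap, 33 mm in diameter, 74 mm high, standing loose between kerb and panel about 130 mm to one side of the shelf's middle. Origin: centre of its foot, z up.
- sample_jar: small jar with a yellow lid, 38 mm in diameter, 48 mm high, standing loose between kerb and panel about 130 mm to the other side of the shelf's middle. Origin: centre of its foot, z up.
There are look-alikes about, which are no part of the job. Leave any red look-alike of the amber_bottle alone. Leave any yellow look-alike of the fallen_bottle alone.

How it is judged:
On the way, in this order (a step that is already met when the one before it is completed fails the run):
1. the bottle is tipped up part of the way with its foot braced against the panel (angle between fallen_bottle's own z axis and vertical between 0.45 and 0.95 rad and contact force between fallen_bottle and bench_shelf above 0.4 N), for 0.1 s.
2. the bottle, standing upright, is pressed home against the panel (angle between fallen_bottle's own z axis and vertical below 0.15 rad and contact force between fallen_bottle and bench_shelf above 1 N and x of fallen_bottle in the frame of bench_shelf above -0.024 m), for 0.05 s.
At the end, for the whole second after the job is handed in: The blue-capped bottle stands at rest on its foot (within 0.1 rad of upright), foot centre at most 24 mm from the panel's front and 90 mm to either side of the shelf's middle; the amber bottle and the jar stand upright within 15 mm of where they stood (angle between each of fallen_bottle, amber_bottle, sample_jar's own z axis and vertical below 0.1 rad and height (world z) of fallen_bottle below 0.006 m and x of fallen_bottle in the frame of bench_shelf between -0.024 and 0 m and y of fallen_bottle in the frame of bench_shelf between -0.09 and 0.09 m and linear speed of fallen_bottle below 0.02 m/s and distance of each of amber_bottle, sample_jar from where it was at the start of the episode below 0.015 m); the robot touches nothing.
It fails at once if the bottle's foot is lifted off the bench (foot centre above 50 mm) (height (world z) of fallen_bottle above 0.05 m).
It fails at once if the bottle is pressed against the shelf with more than 25 N (contact force between fallen_bottle and bench_shelf above 25 N).
It fails at once if the amber bottle or the jar is knocked over or pushed away (angle between any of amber_bottle, sample_jar's own z axis and vertical above 0.4 rad or distance of any of amber_bottle, sample_jar from where it was at the start of the episode above 0.03 m).
It also fails if it takes over 58 s, if anything falls off the work surface, if the arm or the gripper's body presses on something with over 40 N, if the wrist force passes 120 N, or if a joint passes its speed limit or range.

## Working session

There is one attempt and no reset: what is moved stays moved. The work goes in short steps, each a Python script; the robot and the scene stay as the last script left them, time stands still between calls to the robot, and variables do not carry over. Pictures are saved under pics/ and viewed, and the job is handed in when it is done.

```bash
ls; mkdir -p pics; python3 - <<'E'
from plant import manip
import cv2,numpy as np
s=manip.state();print(s['time_s'],s['position'],s['orientation'],s['finger_gap'])
for n in("scene","side"):
    im,d=manip.get_image(n);cv2.imwrite(f"pics/{n}0.png",im);np.save(f"{n}0.npy",d)
    c=manip.get_calibration(n);R=cv2.Rodrigues(np.array(c['rvec']))[0];print(n,c['K'],(-R.T@np.array(c['tvec']).ravel()),R[2])
print(manip.get_calibration("wrist"))
E
```

```text
pics
0.0 [ 0.22802477 -0.60804291  0.23842338] [ 2.02609121  0.36931871 -2.02699667] 0.08517965694053412
scene [[414.22972482   0.         255.80503782]
 [  0.         414.22972482 192.77350253]
 [  0.           0.           1.        ]] [ 0.11904531 -0.10179283  0.70488746] [ 0.54644722  0.30027747 -0.78181127]
side [[374.27074611   0.         263.2337655 ]
 [  0.         374.27074611 194.08490579]
 [  0.           0.           1.        ]] [0.36090548 0.90068615 0.39285454] [ 0.24173786 -0.87198842 -0.42567476]
{'K': array([[305.75119279,   0.        , 256.21108657],
       [  0.        , 305.75119279, 193.45814292],
       [  0.        ,   0.        ,   1.        ]]), 'mount': array([[-1.08300459e-03, -2.70737968e-01,  9.62652471e-01,
        -1.35921012e-01],
       [ 9.99999387e-01, -5.15227672e-04,  9.80117190e-04,
        -1.39885019e-04],
       [ 2.30630255e-04,  9.62652942e-01,  2.70738360e-01,
        -6.90577864e-02],
       [ 0.00000000e+00,  0.00000000e+00,  0.00000000e+00,
         1.00000000e+00]])}
```

View pics/scene0.png

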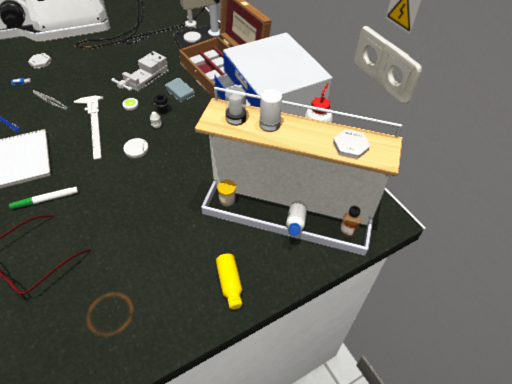

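View pics/side0.png

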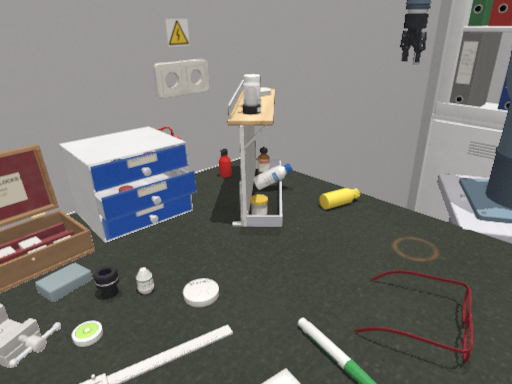

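Scene view: the jar is at (227,193), the fallen bottle's cap at (294,229), amber at (351,220) and the yellow look-alike at (230,280), in front. Next I'll enlarge the crop and deproject.

```bash
cat > h.py <<'E'
from plant import manip
import cv2,numpy as np
def w(n,d,u,v):
    c=manip.get_calibration(n);R=cv2.Rodrigues(np.array(c['rvec']))[0];t=np.array(c['tvec']).ravel()
    K=c['K'];z=d[v,u];p=np.array([(u-K[0,2])/K[0,0]*z,(v-K[1,2])/K[1,1]*z,z]);return R.T@(p-t)
def cloud(n,d):
    c=manip.get_calibration(n);R=cv2.Rodrigues(np.array(c['rvec']))[0];t=np.array(c['tvec']).ravel();K=c['K']
    v,u=np.mgrid[:384,:512];p=np.stack([(u-K[0,2])/K[0,0]*d,(v-K[1,2])/K[1,1]*d,d],-1)
    return (p-t)@R
E
python3 - <<'E'
from h import *
d=np.load('scene0.npy');P=cloud('scene',d);im=cv2.imread('pics/scene0.png')
cv2.imwrite('pics/crop0.png',cv2.resize(im[90:320,185:425],None,fx=3.2,fy=2.6,interpolation=cv2.INTER_CUBIC)) 
cv2.imwrite('pics/crop1.png',cv2.resize(im[165:255,195:385],None,fx=4,fy=4,interpolation=cv2.INTER_CUBIC))
ds=np.load('side0.npy');ims=cv2.imread('pics/side0.png')
cv2.imwrite('pics/crop2.png',cv2.resize(ims[60:240,180:380],None,fx=3.3,fy=3.3,interpolation=cv2.INTER_CUBIC))
# panel points
for y,x in [(155,240),(165,300),(175,360),(190,300),(195,380)]:print('panel',x,y,P[y,x])
for x,y in [(198,125),(400,165),(300,150),(210,208),(367,243),(290,228)]:print('board/kerb',x,y,P[y,x])
for x,y in [(227,187),(354,211),(294,230),(298,213),(300,207)]:print('obj',x,y,P[y,x])
E
```

```text
panel 240 155 [0.59293087 0.19552616 0.12113277]
panel 300 165 [0.61923447 0.07997625 0.13188555]
panel 360 175 [ 0.6454596  -0.02736101  0.14003503]
panel 300 190 [0.61949972 0.07250823 0.06179082]
panel 380 195 [ 0.65427109 -0.07239027  0.10072217]
board/kerb 198 125 [0.53242574 0.24036503 0.22507271]
board/kerb 400 165 [ 0.7622562  -0.08092319  0.08651914]
board/kerb 300 150 [0.56675625 0.06457092 0.22581972]
board/kerb 210 208 [0.51364041 0.22088836 0.02319471]
board/kerb 367 243 [ 0.59447975 -0.08643518  0.02636126]
board/kerb 290 228 [0.52782112 0.04853033 0.06208348]
obj 227 187 [0.56155942 0.20901688 0.04775764]
obj 354 211 [ 0.61680563 -0.04126976  0.07276025]
obj 294 230 [0.52888762 0.04055169 0.06006311]
obj 298 213 [0.57096532 0.05244845 0.05537877]
obj 300 207 [0.59410093 0.05820037 0.04403692]
```

View pics/crop1.png

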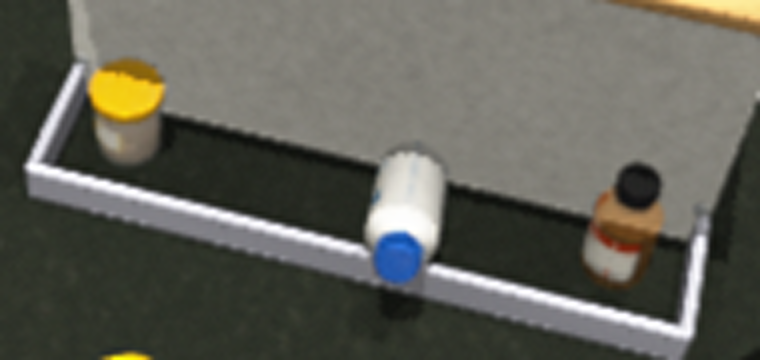

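View pics/crop2.png

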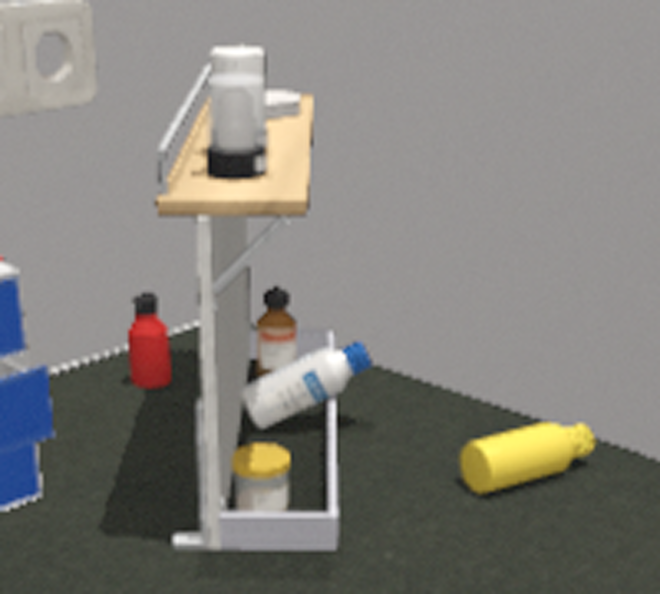

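```bash
python3 - <<'E'
from h import *
from scipy.spatial.transform import Rotation as Ro
d=np.load('scene0.npy');P=cloud('scene',d);im=cv2.imread('pics/scene0.png').astype(int)
reg=P[135:210,215:385].reshape(-1,3)
best=reg[(reg[:,2]>.05)&(reg[:,2]<.18)]
# ransac plane x*nx+y*ny=c
rng=np.random.default_rng(0);b=None
for _ in range(500):
    p,q=best[rng.integers(len(best),size=2)][:,:2];e=q-p;L=np.hypot(*e)
    if L<.05:continue
    n=np.array([-e[1],e[0]])/L;k=abs((best[:,:2]-p)@n)<.003
    if b is None or k.sum()>b.sum():b=k
q=best[b];c=q[:,:2].mean(0);u,s,vt=np.linalg.svd(q[:,:2]-c);n=vt[1];n*=np.sign(n[0]);off=c@n
yd=np.array([-n[1],n[0]]);print('n',n,'yaw',np.degrees(np.arctan2(n[1],n[0])),'off',off,b.sum(),s[1]/np.sqrt(b.sum()))
A=np.array([n,yd])
S=np.concatenate([(P[...,:2]@A.T-[off,0]),P[...,2:]],-1)
print('panel y range',np.percentile(S[135:210,190:400][(abs(S[135:210,190:400][...,0])<.004)&(S[135:210,190:400][...,2]>.05)][:,1],[1,99]))
# kerb white front: print ends
for x,y in [(207,206),(365,240),(203,211),(369,247)]:print('kerb',x,y,S[y,x])
b_,g,r=im[...,0],im[...,1],im[...,2]
for nm,m in dict(cap=(b_>120)&(r<90),jar=(r>180)&(b_<90)&(g>120),amber=(abs(np.mgrid[:384,:512][1]-351)<12)&(abs(np.mgrid[:384,:512][0]-220)<18)).items():
    box=np.zeros_like(m);box[175:250,200:380]=1;m=m&box;z=S[m];print(nm,m.sum(),z.min(0),np.median(z,0),z.max(0))
# bottle points
box=np.zeros((384,512),bool);box[200:240,282:312]=1
B=S[box];B=B[(B[:,2]>.03)&(B[:,0]<-.004)];print(len(B))
for x in np.arange(-.11,0,.01):
    k=B[(B[:,0]>x)&(B[:,0]<x+.01)]
    if len(k)>3:print(round(x+.005,3),len(k),k[:,1].min(),np.median(k[:,1]),k[:,1].max(),k[:,2].max())
# yellow
m=(r>180)&(b_<90)&(g>150);box[:]=0;box[250:312,205:250]=1;z=S[m&box];print('yellow',z.min(0),z.max(0))
np.savez('shelf.npz',A=A,off=off)
s=manip.state();print(Ro.from_rotvec(s['orientation']).as_matrix(),s['force'],s['torque'])
E
```

```text
n [0.97384266 0.22722342] yaw 13.133657504486857 off 0.6210403211626964 6405 0.0008969521892031802
panel y range [-0.21841665  0.11381255]
kerb 207 206 [-0.05584358  0.11202691  0.00565627]
kerb 365 240 [-0.04989856 -0.2158608   0.01745707]
kerb 203 211 [-0.07261388  0.1141947   0.00894333]
kerb 369 247 [-0.05253229 -0.2276708   0.00114477]
cap 127 [-0.100941   -0.09002743  0.00558541] [-0.09473632 -0.08032137  0.05975689] [-0.06899902 -0.06863832  0.07017604]
jar 165 [-0.52823863 -0.12618008  0.041872  ] [-0.03000982  0.07756768  0.04734526] [-0.01644094  0.09647848  0.70488746]
amber 805 [-0.52823863 -0.21159171 -0.00330191] [-0.03061397 -0.18000792  0.03796718] [ 0.00220338 -0.12618008  0.70488746]
521
-0.105 8 -0.08409131836365319 -0.07932061617849687 -0.07246088848039546 0.05655942548789626
-0.095 92 -0.09002742705089135 -0.0797137814869126 -0.06863832194199716 0.07017603988638862
-0.085 32 -0.08963950952270859 -0.07766884486397456 -0.06641896010128487 0.06642602920171958
-0.075 95 -0.09409073633511934 -0.07790243377020054 -0.06038903178616728 0.06163487413670929
-0.065 69 -0.09
[... 247 characters left out ...]
476521187361065
-0.035 45 -0.09149378377205955 -0.07447943636310154 -0.056447097656266376 0.04981957253017817
-0.025 43 -0.08936150143345262 -0.07387625544387848 -0.05655940307272751 0.04403691632803823
-0.015 30 -0.08460509236650454 -0.07208975359405564 -0.06022795587400263 0.03993694606148057
-0.005 14 -0.08099817822627156 -0.0731521140382473 -0.06404378869246807 0.03428910819923917
yellow [-0.52823863 -0.12618008  0.00116381] [-0.16285794  0.04594722  0.70488746]
[[-6.60211494e-04  3.51124561e-01 -9.36328525e-01]
 [ 1.41923210e-03 -9.36327457e-01 -3.51125161e-01]
 [-9.99998775e-01 -1.56068437e-03  1.19846900e-04]] [-0.03592217 -0.24631803  0.36911085] [-0.0137102  -0.02250532  0.02248667]
```

```bash
cat >> h.py <<'E'
from scipy.spatial.transform import Rotation as Ro
_z=np.load('shelf.npz') if __import__('os').path.exists('shelf.npz') else None
A=_z['A'];off=float(_z['off'])
def s2w(p): # shelf (x,y_my,z)->world
    return np.r_[A.T@np.array([p[0]+off,p[1]]),p[2]]
def w2s(p): return np.r_[A@np.array(p[:2])-[off,0],p[2]]
T=np.radians(45)
def ori(t=T):
    X=np.array([np.sin(t),0,-np.cos(t)]);Z=np.array([np.cos(t),0,np.sin(t)]);Y=np.array([0,1.,0])
    M=np.stack([X,Y,Z],1);Rs=np.eye(3);Rs[:2,:2]=A.T
    return Ro.from_matrix(Rs@M).as_rotvec()
def tcp(C,y,t=T): # C=(x,z) top tip corner in shelf plane
    X=np.array([np.sin(t),-np.cos(t)]);Z=np.array([np.cos(t),np.sin(t)])
    q=np.array(C)-.008*X-.011*Z
    return s2w([q[0],y,q[1]])
def geo(th):
    a=np.array([-np.cos(th),np.sin(th)]);n=np.array([-np.sin(th),-np.cos(th)])
    F=np.array([-.0175*np.sin(th),.0175*np.cos(th)]);return F,a,n
L=.014;SINK=.0025
def Cpos(th,t=T):
    F,a,n=geo(th);X=np.array([np.sin(t),-np.cos(t)]);Z=np.array([np.cos(t),np.sin(t)])
    if th<np.pi/2-t: return F+.098*a+.011*n+L*X+SINK*Z
    return F+(.098-L)*a+(.011-SINK)*n
E
python3 - <<'E'
from h import *
d=np.load('scene0.npy');P=cloud('scene',d);im=cv2.imread('pics/scene0.png').astype(int)
b_,g,r=im[...,0],im[...,1],im[...,2]
m=(r>180)&(b_<90)&(g>150)&(d>0);m[:250]=0;z=P[m];print('yellow',m.sum(),np.array([w2s(p) for p in z]).min(0),np.array([w2s(p) for p in z]).max(0))
for nm,(C,y) in dict(pre=([-.2,.12],-.08),start=([-.105,.025],-.08)).items():
    p=tcp(C,y);print(nm,p,manip.ik(p,ori()))
for th in (26,35,45,55,70,90):
    C=Cpos(np.radians(th));p=tcp(C,-.08);print(th,C,p,manip.ik(p,ori()))
f=[]
for _ in range(5):
    manip.hold(.05);f.append(manip.state()['force'])
print(np.round(f,2))
E
```

```text
yellow 878 [-0.25720881 -0.02439103  0.00116381] [-0.16285794  0.04594722  0.03720139]
pre [0.41512129 0.01471005 0.11787868] None
start [0.50763635 0.03629628 0.02287868] None
26 [-0.08890813  0.04067081] [0.52330729 0.03995273 0.03854949] None
35 [-0.08495657  0.05340325] [0.5271555  0.04085062 0.05128193] None
45 [-0.07778175  0.06576093] [0.53414264 0.0424809  0.06363961] None
55 [-0.06947837  0.07397096] [0.54222882 0.04436762 0.07184964] None
70 [-0.0531617   0.08201236] [0.55811869 0.04807515 0.07989104] None
90 [-0.026  0.084] [0.58456992 0.05424693 0.08187868] [ 0.76638049  0.99105158 -1.07704606  2.33380388  2.50600125  0.79857109
 -0.34600392]
[[ 0.45  0.27 -0.52]
 [ 0.42 -0.29  0.48]
 [-0.11  0.19  0.41]
 [ 1.07  0.03  0.55]
 [ 1.39  0.77  0.04]]
```

```bash
python3 - <<'E'
from h import *
for roll in (0,90,-90,180):
  for t in (25,30,35,40,45,50,60):
    tt=np.radians(t);o=(Ro.from_rotvec(ori(tt))*Ro.from_euler('x',roll,degrees=True)).as_rotvec();res=[]
    for C in ([-.2,.12],[-.105,.025],[-.089,.04],[-.078,.066],[-.053,.082],[-.026,.084]):
        q=manip.ik(tcp(C,-.08,tt),o);res.append('-' if q is None else 'Y')
    print(roll,t,''.join(res), None if q is None else np.round(q,2))
E
```

```text
0 25 -YYYYY [ 0.3   0.59 -0.55  2.14  1.44  0.24  0.32]
0 30 --YYYY [ 0.3   0.59 -0.53  2.2   2.09  0.24 -0.32]
0 35 ---YYY [ 0.72  0.87 -1.07  2.24  2.09  0.63 -0.08]
0 40 ----YY [ 0.74  0.92 -1.07  2.29  2.32  0.7  -0.24]
0 45 -----Y [ 0.77  0.99 -1.08  2.33  2.51  0.8  -0.35]
0 50 ------ None
0 60 ------ None
90 25 -YYYYY [ 0.3   0.59 -0.55  2.14  1.44  0.24 -1.25]
90 30 --YYYY [ 0.7   0.85 -1.07  2.18  1.83  0.61 -1.44]
90 35 ---YYY [ 0.72  0.87 -1.07  2.24  2.09  0.63 -1.65]
90 40 ----YY [ 0.74  0.92 -1.07  2.29  2.32  0.7  -1.81]
90 45 -----Y [ 0.77  0.99 -1.08  2.33  2.51  0.8  -1.92]
90 50 ------ None
90 60 ------ None
-90 25 -YYYYY [ 0.44  0.65 -0.72  2.13  1.49  0.35  1.89]
-90 30 --YYYY [ 0.7   0.85 -1.07  2.18  1.83  0.61  1.7 ]
-90 35 ---YYY [ 0.72  0.87 -1.07  2.24  2.09  0.63  1.49]
-90 40 ----YY [ 0.74  0.92 -1.07  2.29  2.32  0.7   1.33]
-90 45 -----Y [ 0.77  0.99 -1.08  2.33  2.51  0.8   1.22]
-90 50 ------ None
-90 60 ------ None
180 25 -YYY-- None
180 30 --YYYY [-0.45  0.57  0.38  2.24  4.06  0.28  0.65]
180 35 ---YYY [ 0.31  0.61 -0.53  2.26  2.54  0.34  2.4 ]
180 40 ----YY [ 0.47  0.71 -0.71  2.3   2.6   0.52  2.43]
180 45 -----Y [ 0.63  0.85 -0.9   2.34  2.63  0.71  2.55]
180 50 ------ None
180 60 ------ None
```

```bash
python3 - <<'E'
from h import *
y=-.0795
def chk(nm,C,t):
    t=np.radians(t);q=manip.ik(tcp(C,y,t),ori(t));print(nm,np.round(C,4),np.degrees(t).round(),np.round(tcp(C,y,t),3),None if q is None else np.round(q,2))
for C in ([-.16,.12],[-.14,.10],[-.13,.06],[-.14,.03],[-.115,.03]):
    for t in (10,20,25): chk('pre',C,t)
for th,t in ((26,25),(38,25),(39,8),(50,10),(55,25),(65,28),(75,30),(90,30),(90,35)): chk(th,Cpos(np.radians(th),np.radians(t)),t)
for z in (.03,.04,.05): chk('low',[-.036,z],30);chk('low',[-.036,z],40)
E
```

```text
pre [-0.16  0.12] 10.0 [0.455 0.025 0.126] [ 0.59  0.46 -0.86  2.22  0.71  0.53  1.01]
pre [-0.16  0.12] 20.0 [0.454 0.024 0.124] [ 0.52  0.38 -0.73  2.36  1.02  0.26  0.71]
pre [-0.16  0.12] 25.0 [0.454 0.024 0.123] None
pre [-0.14  0.1 ] 10.0 [0.475 0.029 0.106] [ 0.31  0.45 -0.54  2.2   0.53  0.43  1.16]
pre [-0.14  0.1 ] 20.0 [0.474 0.029 0.104] [ 0.36  0.42 -0.56  2.33  1.11  0.21  0.6 ]
pre [-0.14  0.1 ] 25.0 [0.474 0.029 0.103] None
pre [-0.13  0.06] 10.0 [0.484 0.031 0.066] [ 0.18  0.52 -0.39  2.19  0.58  0.33  1.12]
pre [-0.13  0.06] 20.0 [0.484 0.031 0.064] [ 0.47  0.59 -0.71  2.31  1.59  0.32  0.18]
pre [-0.13  0.06] 25.0 [0.483 0.031 0.063] None
pre [-0.14  0.03] 10.0 [0.475 0.029 0.036] [ 0.1   0.57 -0.29  2.23  0.64  0.23  1.05]
pre [-0.14  0.03] 20.0 [0.474 0.029 0.034] [ 0.75  0.88 -1.07  2.32  1.76  0.67  0.16]
pre [-0.14  0.03] 25.0 [0.474 0.029 0.033] None
pre [-0.115  0.03 ] 10.0 [0.499 0.035 0.036] [ 0.12  0.6  -0.33  2.17  0.64  0.28  1.06]
pre [-0.115  0.03 ] 20.0 [0.498 0.035 0.034] [ 0.25  0.62 -0.46  2.29  1.89  0.22 -0.14]
pre [-0.115  0.03 ] 25.0 [0.498 0.
[... 690 characters left out ...]
6  0.084] 30.0 [0.584 0.055 0.085] [ 0.3   0.59 -0.53  2.2   2.09  0.24 -0.32]
90 [-0.026  0.084] 35.0 [0.584 0.055 0.084] [ 0.72  0.87 -1.07  2.24  2.09  0.63 -0.08]
low [-0.036  0.03 ] 30.0 [0.575 0.052 0.031] [ 0.71  1.02 -1.08  2.2   2.03  0.72  0.04]
low [-0.036  0.03 ] 40.0 [0.575 0.052 0.029] [ 0.77  1.13 -1.08  2.3   2.43  0.85 -0.2 ]
low [-0.036  0.04 ] 30.0 [0.575 0.052 0.041] [ 0.71  0.98 -1.07  2.2   2.    0.7   0.04]
low [-0.036  0.04 ] 40.0 [0.575 0.052 0.039] [ 0.76  1.09 -1.08  2.3   2.42  0.83 -0.22]
low [-0.036  0.05 ] 30.0 [0.575 0.052 0.051] [ 0.71  0.95 -1.07  2.21  1.97  0.68  0.05]
low [-0.036  0.05 ] 40.0 [0.575 0.052 0.049] [ 0.76  1.05 -1.08  2.31  2.4   0.8  -0.23]
```

```bash
python3 - <<'E'
from h import *
y=-.0795;R=np.radians
manip.reach([.42,-.2,.22],ori(R(12)))
manip.set_gripper(.014)
manip.reach(tcp([-.16,.12],y,R(15)),ori(R(15)))
s=manip.state();print(s['time_s'],s['finger_gap'],s['position'],w2s(s['position']),np.round(s['joint_positions'],2))
for n in("scene","side","wrist"):
    im,d=manip.get_image(n);cv2.imwrite(f"pics/{n}1.png",im);np.save(f"{n}1.npy",d)
a=cv2.imread('pics/scene1.png')[100:320,170:420];b=cv2.imread('pics/side1.png')[60:280,180:430]
cv2.imwrite('pics/m1.png',np.hstack([cv2.resize(a,None,fx=1.6,fy=1.6),cv2.resize(b,None,fx=1.6,fy=1.6)]))
E
```

```text
3.9583 0.014285051424681642 [0.45506478 0.02364245 0.12512818] [-0.17250671 -0.08037734  0.12512818] [ 0.29  0.34 -0.48  2.3   0.47  0.3   1.22]
```

View pics/m1.png

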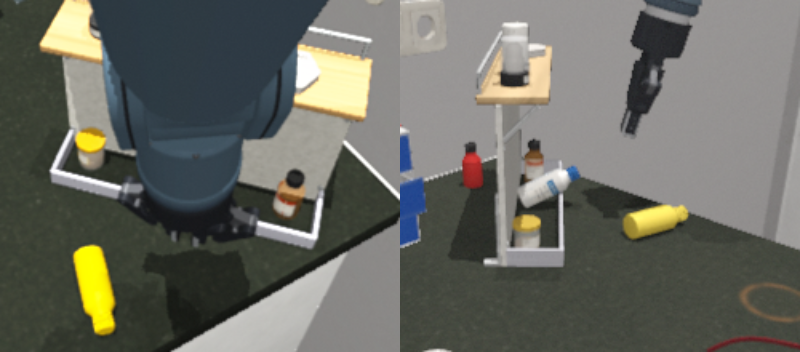

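View pics/wrist1.png

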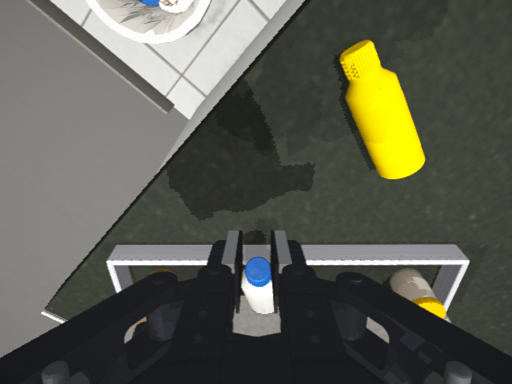

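The wrist view shows the cap at (257,270), centred between the fingertips (232 and 281). The yellow bottle is clear. Next I go under the cap and lift to about 39°.

```bash
cat >> h.py <<'E'
YB=-.0795
def go(C,t,speed=.05,fl=None,y=None):
    t=np.radians(t);return manip.servo_line(tcp(C,YB if y is None else y,t),ori(t),speed=speed,force_limit=fl)
def favg(k=8):
    f=[]
    for _ in range(k):
        manip.hold(.03);f.append(manip.state()['force'])
    f=np.mean(f,0);return np.r_[A@f[:2],f[2]]
def shot(k,names=("scene","side")):
    o=[]
    for n in names:
        im,d=manip.get_image(n);np.save(f"{n}{k}.npy",d);cv2.imwrite(f"pics/{n}{k}.png",im)
        c={'scene':im[140:290,220:400],'side':im[100:250,200:380],'wrist':im[84:384,76:436]}[n]
        o.append(cv2.resize(c,(396,330),interpolation=cv2.INTER_CUBIC))
    cv2.imwrite(f'pics/m{k}.png',np.hstack(o))
E
python3 - <<'E'
from h import *
R=np.radians
go([-.125,.03],20,.1)
go([-.112,.034],25,.05)
f0=favg();print('f0',f0)
for th in (26,30,34,39):
    print(th,go(Cpos(R(th),R(25)),25,.03,fl=12),np.round(favg(4)-f0,2))
print(manip.state()['time_s']);shot(2,("side","wrist"))
E
```

```text
f0 [-0.02341703 -0.03919061 -0.17644276]
26 False [-0.53 -0.11  0.15]
30 False [-0.36  0.15 -0.2 ]
34 False [-0.82 -0.54 -0.03]
39 False [-0.45 -0.21  0.49]
9.2167
```

View pics/m2.png

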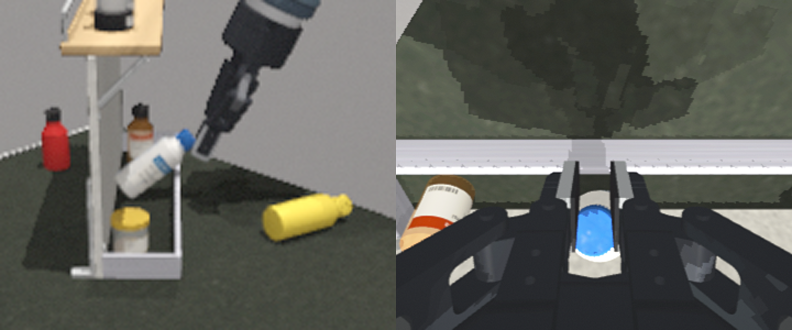

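The side view shows the bottle raised to about 40°, with the cap cradled in the groove. Next I make the finger steeper and push horizontally to brace it.

```bash
python3 - <<'E'
from h import *
R=np.radians
f0=np.array([-.02,-.04,-.18])
go(Cpos(R(42),R(8)),8,.03,fl=12)
print('rot',np.round(favg(4)-f0,2))
C=Cpos(R(42),R(8))
print(go(C+[.010,0],8,.012,fl=3),np.round(favg(10)-f0,2))
s=manip.state();p=w2s(s['position']);print(s['time_s'],p,'dx moved',p-w2s(tcp(C,YB,R(8))))
shot(3,("side","wrist"))
E
```

```text
Traceback (most recent call last):
  File "h.py", line 35, in go
    t=np.radians(t);return manip.servo_line(tcp(C,YB if y is None else y,t),ori(t),speed=speed,force_limit=fl)
                           ~~~~~~~~~~~~~~~~^^^^^^^^^^^^^^^^^^^^^^^^^^^^^^^^^^^^^^^^^^^^^^^^^^^^^^^^^^^^^^^^^^^
plant.MotionError: the arm cannot follow that straight line within its joint ranges
```

```bash
python3 - <<'E'
from h import *
R=np.radians
f0=np.array([-.02,-.04,-.18])
print(np.round(manip.state()['joint_positions'],2))
tc=25
for t in (20,16,12,9):
    try: go(Cpos(R(41),R(t)),t,.03,fl=12);tc=t;print('ok',t,np.round(manip.state()['joint_positions'],2))
    except manip.MotionError as e: print(t,e);break
print('rot',tc,np.round(favg(4)-f0,2))
C=Cpos(R(41),R(tc))
print(go(C+[.010,0],tc,.012,fl=3),np.round(favg(10)-f0,2))
s=manip.state();p=w2s(s['position']);print(s['time_s'],p,'dx moved',p-w2s(tcp(C,YB,R(tc))))
shot(3,("side","wrist"))
E
```

```text
[ 0.39  0.62 -0.62  2.28  1.97  0.3  -0.18]
ok 20 [ 0.25  0.57 -0.47  2.22  1.38  0.21  0.35]
ok 16 [ 0.33  0.61 -0.59  2.17  1.08  0.33  0.66]
ok 12 [ 0.39  0.64 -0.67  2.11  0.95  0.45  0.8 ]
ok 9 [ 0.41  0.67 -0.71  2.07  0.88  0.54  0.87]
rot 9 [-2.62  0.02  1.7 ]
True [-0.73  0.03  0.32]
11.8 [-0.10199617 -0.07997256  0.06073836] dx moved [-0.0018802  -0.00047256 -0.00120521]
```

View pics/m3.png

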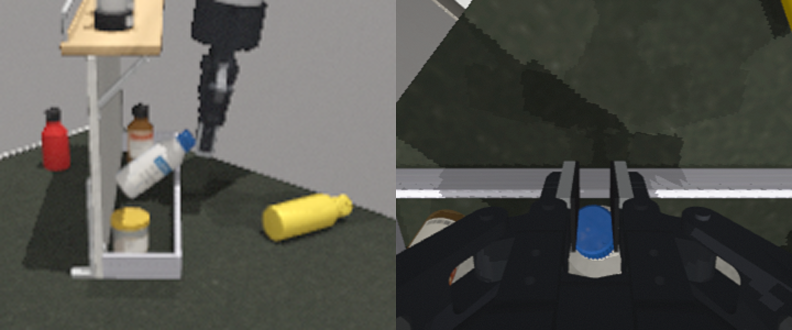

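The bottle holds at roughly 39°. Its force was about 2.6 N during the re-tilt. I'll raise it more, well inside the angle window, and brace again while logging force.

```bash
python3 - <<'E'
from h import *
R=np.radians
f0=np.array([-.02,-.04,-.18]);t=10
print(go(Cpos(R(44),R(t)),t,.03,fl=12),np.round(favg(4)-f0,2))
print(go(Cpos(R(48),R(t)),t,.03,fl=12),np.round(favg(4)-f0,2))
C=Cpos(R(48),R(t))
print(go(C+[.004,-.003],t,.01,fl=4),np.round(favg(10)-f0,2))
s=manip.state();p=w2s(s['position']);print(s['time_s'],'moved',p-w2s(tcp(C,YB,R(t))))
shot(4,("side","wrist"))
ds=np.load('side4.npy');S=cloud('side',ds);im=cv2.imread('pics/side4.png').astype(int)
m=(im[...,0]>110)&(im[...,2]<80);m[:, :265]=0;m[:,300:]=0;m[:140]=0;m[185:]=0
z=np.array([w2s(p) for p in S[m]]);print(m.sum(),np.median(z,0),z.min(0),z.max(0))
E
```

```text
False [-5.73 -1.06  2.92]
False [-7.81 -1.17  3.5 ]
True [-1.7   0.03  0.65]
13.4833 moved [-0.0031302  -0.00090261 -0.00219223]
50 [-0.07624411 -0.07156979  0.07423972] [-0.08624439 -0.08300767  0.03754745] [-0.05185022 -0.05787543  0.08286858]
```

View pics/m4.png

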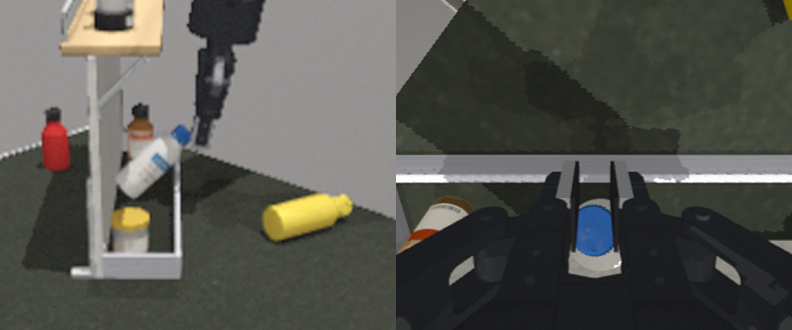

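Panel reaction was several newtons at about 46°, so step 1 should be well covered. Now I go back to the flatter tilt and raise it to upright.

```bash
python3 - <<'E'
from h import *
R=np.radians
f0=np.array([-.02,-.04,-.18])
try:
  for th,t in ((47,16),(48,21),(50,25),(54,26),(58,27),(62,28),(66,28)):
    st=go(Cpos(R(th),R(t))+[-.001,.001],t,.04,fl=9);f=favg(3)-f0;print(th,t,st,np.round(f,2))
    if st or abs(f[0])>8:break
except manip.MotionError as e: print(th,t,e)
print(manip.state()['time_s'],np.round(manip.state()['joint_positions'],2))
shot(5,("side","wrist"))
E
```

```text
47 16 False [-0.71  0.12  0.55]
48 21 False [-0.79  0.05  0.93]
50 25 False [-0.51 -0.27  0.11]
54 26 False [-0.06 -0.35  0.08]
58 27 False [-0.5   0.09  0.38]
62 28 False [-0.26  0.06  0.48]
66 28 False [ 0.04 -0.01 -0.55]
16.8667 [ 0.39  0.59 -0.63  2.25  1.96  0.28 -0.18]
```

View pics/m5.png

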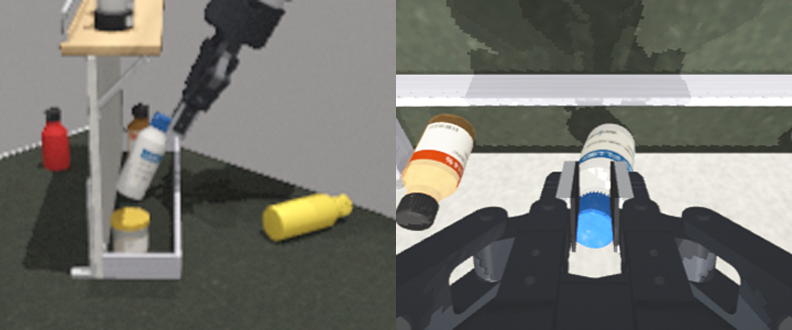

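```bash
python3 - <<'E'
from h import *
R=np.radians
f0=np.array([-.02,-.04,-.18])
try:
  for th,t,y in ((70,28,-.079),(75,29,-.078),(80,30,-.077),(84,30,-.076),(87,30,-.0755)):
    st=go(Cpos(R(th),R(t)),t,.04,fl=6,y=y);f=favg(3)-f0;print(th,t,st,np.round(f,2))
    if st or abs(f[0])>5:break
except manip.MotionError as e: print(th,t,e)
print(manip.state()['time_s'],np.round(manip.state()['joint_positions'],2))
shot(6,("side","wrist"))
E
```

```text
70 28 False [-0.14  0.24  0.38]
75 29 False [-0.12 -0.15  0.45]
80 30 False [-0.44  0.49  0.2 ]
84 30 False [0.27 0.75 0.47]
87 30 False [-0.17 -0.35  0.19]
18.9333 [ 0.39  0.63 -0.66  2.21  1.99  0.31 -0.2 ]
```

View pics/m6.png

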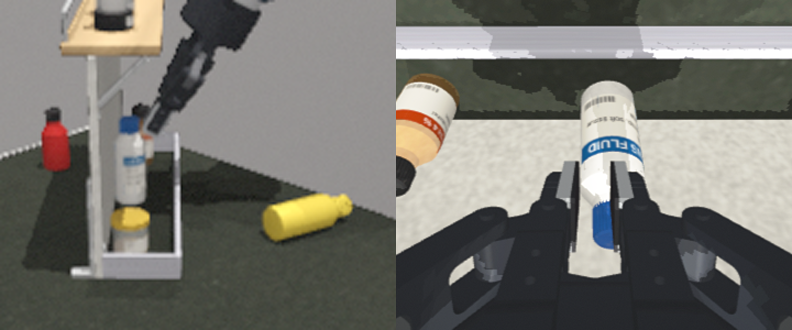

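The bottle now looks upright. I'll back off and check how it stands.

```bash
python3 - <<'E'
from h import *
R=np.radians
go([-.070,.085],30,.08,y=-.0755)
print(manip.state()['time_s'])
shot(7,("scene","side"));im,d=manip.get_image('wrist');cv2.imwrite('pics/wrist7.png',im)
S=cloud('side',np.load('side7.npy'));im=cv2.imread('pics/side7.png').astype(int)
Q=np.concatenate([(S[...,:2]@A.T-[off,0]),S[...,2:]],-1)
m=(Q[...,0]>-.06)&(Q[...,0]<-.004)&(abs(Q[...,1]+.075)<.035)&(Q[...,2]>.005)&(Q[...,2]<.11)
z=Q[m];print(len(z))
for h in np.arange(.01,.1,.01):
    k=z[abs(z[:,2]-h)<.005]
    if len(k)>3:print(round(h,3),len(k),k[:,0].min().round(4),k[:,0].max().round(4),k[:,1].min().round(4),k[:,1].max().round(4))
print(z[:,2].max())
E
```

```text
19.675
463
0.01 48 -0.0367 -0.0042 -0.0657 -0.0465
0.02 54 -0.0368 -0.0043 -0.0661 -0.0462
0.03 53 -0.0368 -0.0047 -0.0658 -0.046
0.04 51 -0.0369 -0.005 -0.0674 -0.0467
0.05 50 -0.0369 -0.005 -0.0694 -0.0456
0.06 52 -0.037 -0.0055 -0.066 -0.0462
0.07 65 -0.0348 -0.0052 -0.0691 -0.047
0.08 32 -0.03 -0.0106 -0.0646 -0.0531
0.09 35 -0.0301 -0.0107 -0.0646 -0.0521
0.09707973914486581
```

View pics/m7.png

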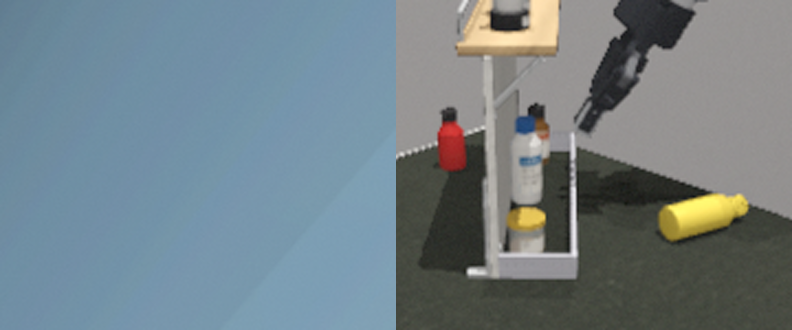

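View pics/wrist7.png

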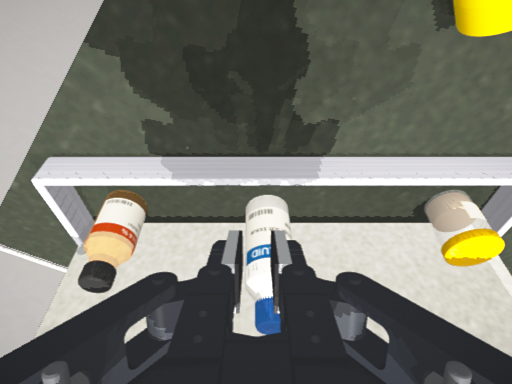

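The bottle stands upright with its front face at x≈-37 mm and its centre at y≈-65 mm in my frame (about -13 mm from shelf middle). Next is a gentle press at mid-body.

```bash
python3 - <<'E'
from h import *
R=np.radians
y=-.065
go([-.070,.052],30,.06,y=y)
go([-.045,.045],30,.05,y=y)
f0=favg(6)
hit=go([-.022,.045],30,.012,fl=3.5,y=y)
f=favg(6)-f0
s=manip.state();p=w2s(s['position']);X=np.array([np.sin(R(30)),-np.cos(R(30))]);Z=np.array([np.cos(R(30)),np.sin(R(30))])
print(hit,np.round(f,2),'C',p[[0,2]]+.008*X+.011*Z,s['time_s'])
shot(8,("side","wrist"))
E
```

```text
True [-1.03  0.54  0.47] C [-0.03211119  0.04420561] 22.775
```

View pics/m8.png

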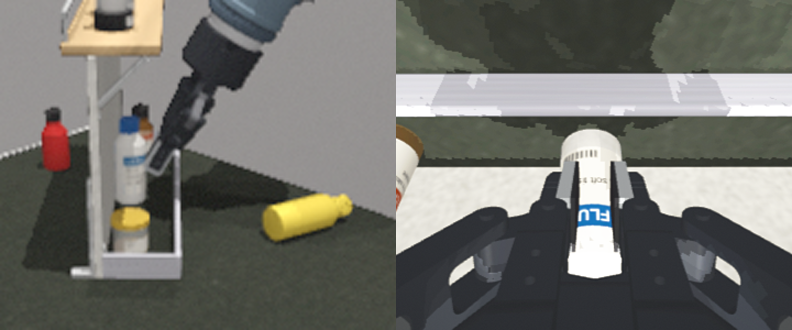

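Contact is made, but the held force is only about 1 N. I'll press slightly firmer and hold.

```bash
python3 - <<'E'
from h import *
y=-.065
f0=np.array([-.02,-.04,-.18])
for x in (-.031,-.0295,-.028,-.0265):
    h=go([x,.044],30,.01,fl=6,y=y);f=favg(6)-f0;s=manip.state()
    print(x,h,np.round(f,2),w2s(s['position']))
    if f[0]<-3.5:break
manip.hold(.2);print(s['time_s'],np.round(favg(4)-f0,2))
E
```

```text
-0.031 False [-4.23 -0.93  2.09] [-0.0450226  -0.06511724  0.04516417]
23.3333 [-5.06 -1.44  2.18]
```

```bash
python3 - <<'E'
from h import *
y=-.065
go([-.045,.045],30,.03,y=y)
go([-.075,.056],28,.06,y=y)
go([-.14,.10],15,.1,y=y)
manip.reach([.42,-.2,.22],ori(np.radians(12)))
manip.reach([.30,-.45,.24],ori(np.radians(5)))
print(manip.state()['time_s'])
shot(9)
def sh(P):return np.concatenate([(P[...,:2]@A.T-[off,0]),P[...,2:]],-1)
Q=sh(cloud('side',np.load('side9.npy')))
m=(Q[...,0]>-.06)&(Q[...,0]<-.003)&(abs(Q[...,1]+.07)<.035)&(Q[...,2]>.005)&(Q[...,2]<.11);z=Q[m]
for h in np.arange(.01,.1,.01):
    k=z[abs(z[:,2]-h)<.005]
    if len(k)>3:print(round(h,3),len(k),k[:,0].min().round(4),k[:,0].max().round(4),k[:,1].max().round(4))
for f in('scene0','scene9'):
    Q=sh(cloud('scene',np.load(f+'.npy')))
    for nm,yc in (('jar',.0776),('amber',-.18)):
        k=Q[(abs(Q[...,1]-yc)<.04)&(Q[...,0]>-.06)&(Q[...,0]<-.006)&(Q[...,2]>.012)&(Q[...,2]<.1)];print(f,nm,len(k),np.median(k,0).round(4),k[:,2].max())
E
```

```text
29.0
0.01 52 -0.0366 -0.0042 -0.0458
0.02 49 -0.0367 -0.0045 -0.0458
0.03 50 -0.0368 -0.0047 -0.0472
0.04 50 -0.0347 -0.0049 -0.0457
0.05 50 -0.0347 -0.0052 -0.0464
0.06 50 -0.0348 -0.0031 -0.0469
0.07 63 -0.0349 -0.003 -0.0458
0.08 37 -0.0299 -0.0079 -0.0526
0.09 36 -0.03 -0.0081 -0.0527
scene0 jar 452 [-0.0327  0.0807  0.0436] 0.05068108121229506
scene0 amber 479 [-0.0347 -0.1819  0.0454] 0.07756180514436238
scene9 jar 449 [-0.0324  0.0803  0.0435] 0.05115576032396827
scene9 amber 482 [-0.0347 -0.1818  0.0453] 0.07572054866134398
```

View pics/m9.png

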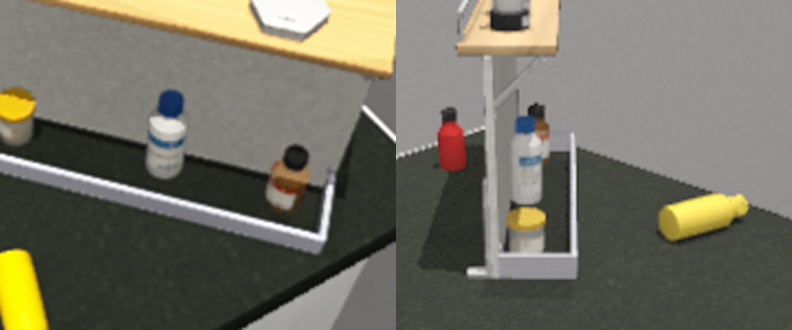

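```bash
python3 -c "
from plant import manip
manip.sign_off();print(manip.state()['time_s'])"
```

```text
the job is handed in; nothing more can be done
the job is handed in; nothing more can be done
```

The white bottle now stands upright against the shelf panel, between the amber bottle and the jar. I handed the job in at about 29 s of the 58 s allowed; no verdict is reported.

**What I did:**
- I cradled the cap from below between the nearly closed fingers and lifted it to about 46° from level.
- I pushed it towards the panel at that angle; the wrist force peaked at about 8 N, below the 25 N limit. I then raised it to upright.
- I pressed it home at mid-body with about 5 N and withdrew the arm.

**Last checks:**

| Item | Measured |
|---|---|
| Bottle angle | visually upright; side-camera depth shows it straight within about 2 mm over its height |
| Bottle foot centre | about 19 mm from the panel front, 13 mm from the shelf's middle |
| Amber bottle and jar | moved less than 1 mm, within measurement noise |
| Robot | clear of everything |

**Not confirmed directly:** the contact force between bottle and panel can't be read. I inferred both force steps from the wrist force, which has about 0.5 N of noise. The depth data can't resolve contact with the panel to better than about 2 mm. Contact there is inferred from the held 5 N press, which is well above what friction on the bench could resist.

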